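Pack two gabbro samples into the dispatch box

ROBOT

A 6-joint arm with a two-finger parallel gripper is mounted at the origin on the work surface. World frame = base frame: x ahead of the robot, y to its left, z up, the work surface at z = 0. Lengths are in m, angles in rad, forces in N, time in s.
With the tool pointing down it reaches from about 0.375 to 0.9 m from the base axis. Payload 3.1 kg.
Tool frame: the origin (TCP) lies on the centre line of the jaws, within the pads' length; the fingertips stand 8 mm ahead of it and the grasp point (between the pads) lies 11 mm behind it; z points along the fingers, y is the line along which they close (so a half turn about z gives the same grasp; the last joint's range is limited). The gripper opens to 87 mm and grips with 3 to 60 N. Pads are 19 mm wide; open, the fingers measure 117 mm over their backs; the gripper's body (75 mm by 190 mm) begins 51 mm behind the grasp point.
Start: joints at [-1.395, 0.527, 1.433, -0, 1.181, -0.178], TCP at [0.217, -0.586, 0.231] pointing down, gripper open.
Joint ranges: [-3.08, 3.08], [-0.75, 2.2], [0.22, 2.44], [-1.43, 4.57], [0, 2.65], [-2.85, 2.85]. Speed limits (rad/s): [2.79, 2.79, 3.14, 3.14, 3.14, 3.14].

INTERFACE

Orientations are given as a unit quaternion [x, y, z, w].
In Python, from rig import robot gives the robot as it stands. The module is installed in compiled form; this text tells all that it offers.
- The arm moves only by the tool send_rows, never from a script. Its argument "increments" is one flat list of numbers, 7 for each row, row after row: the turn, a rotation vector about the world's x, y, z in rad, then the shift along the world's x, y, z in cm, then the opening, from 0 (shut) to 1 (fully open). A call has 1 to 20 rows; each row shifts and turns the commanded pose from where the row before left it; what a row does not reach is not made up. A row lasts 1/12 s, in which the tool goes at most 41.7 mm and 7.16 degrees, less where a joint would pass 70% of its speed; a pose out of reach is approached as far as the arm can. A call is refused whole if a number of a shift passes 4.17 or a number of a turn 0.125, either way. A call with a gripper value outside its range is refused whole. The fingers move at their own pace and stop on an object; "newtons" is the grip in N (left out, the last holds). Time passes only in rows, so rows that do not move let the fingers close. It gives the time, the measured TCP pose, the force, the opening and the grip force at its end, in the units of the state.
- robot.get_obs(): the state, without advancing time (a new reading comes with each control period).
- robot.camera(name): name is "scene" or "top" or "wrist"; returns a dict with "image" (480x640x3 uint8, red, green, blue), "range_z" (480x640 float32, m along the optical axis (not along the pixel's ray), 0 where there is no reading), "fx", "fy", "cx", "cy" (pixels), "R" (3x3) and "t" (3): a world point X has camera coordinates R X + t. Camera axes: x right, y down, z forward; pixel columns grow to the right and rows downward; lengths in m; the calibration is good to about 2 mm. A picture is of the moment at which its call begins.
- robot.hand_in(): hands the job in; it is judged then, once.
The state is a dict: "time": time; "q": joint angles; "joint_velocities": joint speeds; "joint_torque": joint torques, N m; "position": TCP position; "tool_rot": TCP orientation; "ft_force": force on the tool from outside, world axes, zero at the start; "moment": the same for the moment, N m; "grip_width": finger opening in m; "grip_force": force on a finger pad.
Only numpy, scipy, OpenCV 4.12 (cv2) and the standard library are available. Lean on these libraries where they do the work, as an engineer would, in place of code of your own. Each camera call takes 0.05 s, during which the arm holds its last target. There are 200 camera calls.

TASK

Pack the tall gabbro core stub and the tall sawn gabbro block (not the short pieces of the same rock), both standing upright on the floor of the open plywood sample box, into the free space beside the small tin that is already in it. Set them down gently rather than dropping them, and leave the tin standing in the box.

Things in the scene. Friction and masses are not known exactly. Their poses are not given: they have to be found in the camera images.
- stub_center (a point): Centre (half-way up) of the tall core stub: a loose upright cylinder of dark speckled gabbro, 48 mm in diameter, 90 mm tall, about 0.5 kg, standing on the table; z up along its axis. A short piece of the same core (48 mm across, only 36 mm tall) is a bystander.
- block_center (a point): Centre (half-way up) of the tall sawn block: a loose upright gabbro block, 50 mm along its x, 40 mm along its y, 85 mm tall (z), about 0.5 kg, standing on the table. A thin slab of the same plan (50 x 40 mm, only 22 mm tall) is a bystander.
- crate: Open plywood sample box, fixed to the table, not movable. Origin: centre of its underside, on the table; x across, y along, z up. Outside 84 mm (x) by 212 mm (y) by 46 mm tall; walls and floor 6 mm thick, so inside 72 mm by 200 mm, inner floor 6 mm above the origin, rim 46 mm above it. The tin stands at its +y end; the rest, about 135 mm long, is free. The box lies on the robot's right-hand side, the samples on its left.
- tin_center (a point): Centre (half-way up) of a loose round aluminium tin, 56 mm in diameter, 40 mm tall, standing upright in the box near its +y end (its axis 66 to 70 mm from the middle of the box, within 6 mm of the centre line).
Mind the look-alikes: they are no part of the job. What is shaped like the part that bears stub_center but orange or white is not meant.

How it is judged:
At the end, for the whole second after the job is handed in: The tall stub, the tall block and the tin all stand inside the box walls, on its floor (centre no more than 7 mm above its resting height) within 0.17 rad of upright, and are at rest, in any order (x of stub_center in the frame of crate between -0.036 and 0.036 m and y of stub_center in the frame of crate between -0.1 and 0.1 m and z of stub_center in the frame of crate below 0.058 m and angle between each of stub_center, block_center, tin_center's own z axis and vertical below 0.17 rad and x of block_center in the frame of crate between -0.036 and 0.036 m and y of block_center in the frame of crate between -0.1 and 0.1 m and z of block_center in the frame of crate below 0.0555 m and x of tin_center in the frame of crate between -0.036 and 0.036 m and y of tin_center in the frame of crate between -0.1 and 0.1 m and z of tin_center in the frame of crate below 0.033 m and linear speed of each of stub, block, tin below 0.02 m/s); the robot touches nothing.
It fails at once if the stub is dropped into the box instead of being set down (faster than 0.6 m/s while its foot is less than 40 mm above the box floor) (x of stub_center in the frame of crate between -0.036 and 0.036 m and y of stub_center in the frame of crate between -0.1 and 0.1 m and z of stub_center in the frame of crate below 0.091 m and linear speed of stub above 0.6 m/s).
It fails at once if the block is dropped into the box instead of being set down (faster than 0.6 m/s while its foot is less than 40 mm above the box floor) (x of block_center in the frame of crate between -0.036 and 0.036 m and y of block_center in the frame of crate between -0.1 and 0.1 m and z of block_center in the frame of crate below 0.0885 m and linear speed of block above 0.6 m/s).
It also fails if it takes over 48 s, if anything falls off the work surface, if the arm or the gripper's body presses on something with over 40 N, if the wrist force passes 120 N, or if a joint passes its speed limit or range.

## Working session

There is one attempt and no reset: what is moved stays moved. The work goes in short steps, Python scripts to look and compute and a tool call to move; the robot and the scene stay as the last step left them, time stands still between calls to the robot, and variables do not carry over. Pictures are saved under pics/ and viewed, at most 10 in all, crops included, and the job is handed in when it is done.

Besides the shell and the picture viewer there is one more tool, called after "Emit:" as a command line: name --argument value ..., lists and objects as JSON in quotes. send_rows: Moves the arm, as the interface text tells. Its arguments: {"type":"object","properties":{"increments":{"type":"array"},"newtons":{"type":"number"}},"required":["increments"]}

```bash
mkdir -p pics; python3 - <<'E'
from rig import robot
import cv2,pickle,numpy as np
o=robot.get_obs();print(o)
d={n:robot.camera(n) for n in("scene","top")}
pickle.dump(d,open("c0.pkl","wb"))
for n in d:
    cv2.imwrite(f"pics/{n}0.png",d[n]["image"][:,:,::-1]);print(n,d[n]["fx"],d[n]["R"].round(3).tolist(),d[n]["t"])
E
```

```text
{'time': 0.0, 'q': array([-1.39449339e+00,  5.28459861e-01,  1.43387462e+00, -4.63696902e-05,
        1.18139997e+00, -1.78512728e-01]), 'joint_velocities': array([ 0.00107694, -0.00058266,  0.00049893, -0.00098592,  0.00092923,
        0.00029615]), 'joint_torque': array([-1.20392549e-03, -4.40050864e+01, -1.76591563e+01,  6.32253173e-02,
        5.84886339e-02, -1.75032460e-04]), 'position': array([ 0.21701836, -0.5853611 ,  0.2295843 ]), 'tool_rot': array([ 9.84302340e-01,  1.76487270e-01, -2.02565039e-05, -1.07092352e-03]), 'ft_force': array([0.49441488, 0.58361403, 0.8782578 ]), 'moment': array([0.00904545, 0.01260094, 0.00880066]), 'grip_force': 0.0, 'grip_width': 0.08740285271215634}
scene 473.4923644930679 [[-0.212, 0.977, -0.002], [0.752, 0.162, -0.639], [-0.625, -0.137, -0.769]] [ 0.11707277 -0.41147589  1.17695712]
top 472.53541417335776 [[-0.015, -0.999, -0.044], [-0.991, 0.021, -0.133], [0.134, 0.041, -0.99]] [0.02886791 0.58642802 0.63780368]
```

View pics/scene0.png

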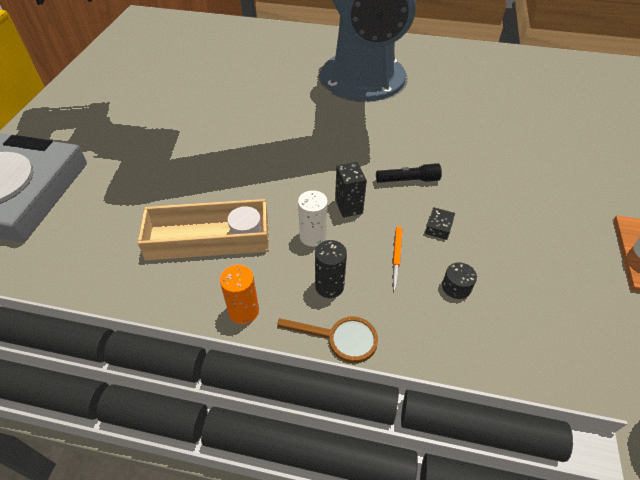

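View pics/top0.png

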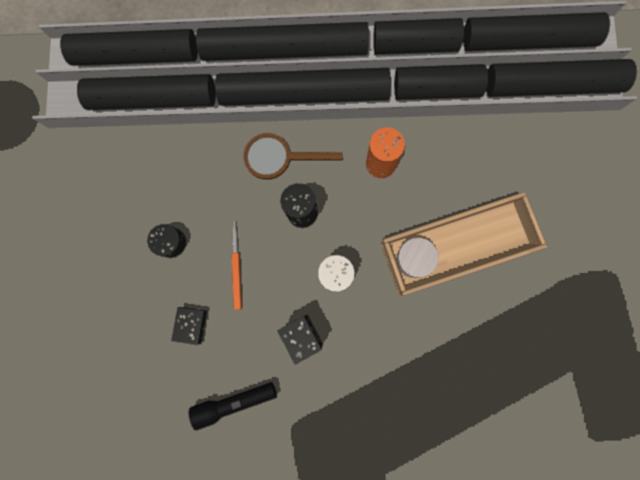

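Scene view: the tall stub is at about (330,268), the tall block at (350,188), and the box at (205,230) with the tin at (243,218). Top view: the stub's top is at (298,200), the block's top at (300,340), the white look-alike at (336,272), the orange one at (385,150), the box at (463,245) and the tin at (418,257).

```bash
cat > h.py <<'E'
import numpy as np,cv2
def cloud(c):
    v,u=np.mgrid[:480,:640];z=c["range_z"]
    P=np.stack([(u-c["cx"])/c["fx"]*z,(v-c["cy"])/c["fy"]*z,z],-1)
    P=(P-c["t"])@c["R"]; P[z==0]=np.nan
    return P
def onplane(c,uv,h):
    uv=np.atleast_2d(uv).astype(float)
    d=np.c_[(uv[:,0]-c["cx"])/c["fx"],(uv[:,1]-c["cy"])/c["fy"],np.ones(len(uv))]@c["R"]
    o=-c["R"].T@c["t"]
    return (o+d*((h-o[2])/d[:,2])[:,None])[:,:2]
def comps(c,lo,hi,box,amin=60):
    P=cloud(c);m=(P[...,2]>lo)&(P[...,2]<hi)
    r=np.zeros_like(m);x0,y0,x1,y1=box;r[y0:y1,x0:x1]=1
    m=cv2.morphologyEx((m&r).astype(np.uint8),cv2.MORPH_OPEN,np.ones((3,3)))
    n,L,s,ce=cv2.connectedComponentsWithStats(m)
    for i in range(1,n):
        if s[i,4]>=amin:
            cn=cv2.findContours((L==i).astype(np.uint8),cv2.RETR_EXTERNAL,cv2.CHAIN_APPROX_NONE)[0][0][:,0]
            yield ce[i],s[i],cn,np.nanmedian(P[L==i][:,2]),L==i
def rect(c,cn,h):
    q=onplane(c,cn,h)
    (x,y),(w,l),a=cv2.minAreaRect((q*1000).astype(np.float32))
    return np.round([x,y,w,l,a],1)
E
python3 - <<'E'
import pickle;from h import *
d=pickle.load(open("c0.pkl","rb"))
for n,lo,hi,box in(("top",.07,.1,(140,120,560,440)),("top",.036,.056,(370,180,560,300)),("top",.015,.06,(140,180,380,440)),("scene",.075,.1,(130,140,500,360)),("scene",.036,.056,(130,190,280,270))):
    print(n,lo)
    for ce,s,cn,z,m in comps(d[n],lo,hi,box):
        print(ce.round(),s[4],z.round(4),"rect mm,deg",rect(d[n],cn,z),"centroid",onplane(d[n],ce,z).round(4), "circ",np.round(cv2.minEnclosingCircle((onplane(d[n],cn,z)*1000).astype(np.float32))[1]))
E
```

```text
top 0.07
[386. 146.] 1060 0.089 rect mm,deg [705.2 -82.5  47.3  52.   88.2] centroid [[ 0.7057 -0.0824]] circ 27.0
[298. 201.] 1027 0.089 rect mm,deg [632.1  38.6  46.   48.2  89.1] centroid [[0.6321 0.0385]] circ 25.0
[336. 273.] 1028 0.0893 rect mm,deg [534.4 -10.4  47.2  45.9  89.1] centroid [[ 0.5346 -0.0105]] circ 24.0
[299. 340.] 1212 0.0842 rect mm,deg [449.4  39.   50.3  41.2  27.8] centroid [[0.4491 0.039 ]] circ 31.0
top 0.036
[467. 242.] 1927 0.0448 rect mm,deg [ 576.1 -190.6   83.4  212.8   17.4] centroid [[ 0.5774 -0.1946]] circ 113.0
[418. 258.] 1253 0.0453 rect mm,deg [ 557.1 -126.1   54.7   55.1   43.4] centroid [[ 0.5571 -0.1259]] circ 28.0
top 0.015
[305. 220.] 157 0.0378 rect mm,deg [615.7  31.7  16.4  41.5  21.7] centroid [[0.6149 0.032 ]] circ 21.0
[165. 240.] 925 0.0348 rect mm,deg [591.3 239.2  52.4  47.3  88.9] centroid [[0.5906 0.2389]] circ 27.0
[188. 326.] 971 0.0211 rect mm,deg [466.8 206.6  41.3  50.5  80.9] centroid [[0.4665 0.2067]] circ 31.0
[229. 406.] 1736 0.0272 rect mm,deg [356.6 139.6  33.2 127.1  18.9] centroid [[0.3551 0.1435]] circ 64.0
scene 0.075
[351. 175.] 569 0.0845 rect mm,deg [455.1  41.9  59.5  43.1  27.6] centroid [[0.4557 0.0424]] circ 34.0
[312. 204.] 641 0.0895 rect mm,deg [543.4  -7.5  58.9  46.   12.1] centroid [[ 0.543  -0.0072]] circ 30.0
[330. 255.] 791 0.0895 rect mm,deg [639.5  42.2  54.8  46.3  12.2] centroid [[0.6407 0.0422]] circ 29.0
[237. 281.] 883 0.0897 rect mm,deg [713.9 -79.7  54.8  47.1  17.1] centroid [[ 0.7145 -0.0791]] circ 28.0
scene 0.036
[214. 222.] 2412 0.0449 rect mm,deg [ 581.2 -188.1   91.8  212.1   17.4] centroid [[ 0.5785 -0.1711]] circ 114.0
```

Emit:
send_rows --increments '[0, 0, 0.076, 2.07, 3.12, 0, 1, 0, 0, 0.076, 2.07, 3.12, 0, 1, 0, 0, 0.076, 2.07, 3.12, 0, 1, 0, 0, 0.076, 2.07, 3.12, 0, 1, 0, 0, 0.076, 2.07, 3.12, 0, 1, 0, 0, 0.076, 2.07, 3.12, 0, 1, 0, 0, 0.076, 2.07, 3.12, 0, 1, 0, 0, 0.076, 2.07, 3.12, 0, 1, 0, 0, 0.076, 2.07, 3.12, 0, 1, 0, 0, 0.076, 2.07, 3.12, 0, 1, 0, 0, 0.076, 2.07, 3.12, 0, 1, 0, 0, 0.076, 2.07, 3.12, 0, 1, 0, 0, 0.076, 2.07, 3.12, 0, 1, 0, 0, 0.076, 2.07, 3.12, 0, 1, 0, 0, 0.076, 2.07, 3.12, 0, 1, 0, 0, 0.076, 2.07, 3.12, 0, 1, 0, 0, 0.076, 2.07, 3.12, 0, 1, 0, 0, 0.076, 2.07, 3.12, 0, 1, 0, 0, 0.076, 2.07, 3.12, 0, 1, 0, 0, 0.076, 2.07, 3.12, 0, 1]' --newtons 30

```text
time: 1.77
position: [0.6315, 0.0398, 0.23]
tool_rot: [0.59, 0.807, -0.0, -0.0]
ft_force: [0.4, -0.2, 0.5]
grip_width: 0.0871
grip_force: 0.0
```

Emit:
send_rows --increments '[0, 0, 0, 0, 0, 0, 1, 0, 0, 0, 0, 0, 0, 1, 0, 0, 0, 0, 0, 0, 1]'

```text
time: 2.02
position: [0.6303, 0.0379, 0.2298]
tool_rot: [0.592, 0.806, -0.001, -0.001]
ft_force: [-0.5, 0.6, 0.4]
grip_width: 0.087
grip_force: 0.0
```

```bash
cat >> h.py <<'E'
from scipy.spatial.transform import Rotation as Rn
def state(o):
    R=Rn.from_quat(o["tool_rot"]).as_matrix()
    print("t",round(o["time"],2),"p",o["position"].round(4),"yaw_y",np.degrees(np.arctan2(R[1,1],R[0,1])).round(2),"zax",R[:,2].round(3),"q",o["q"].round(2),"F",o["ft_force"].round(1),"w",round(o["grip_width"],4),"g",round(o["grip_force"],1))
E
python3 - <<'E'
from rig import robot
from h import *
import cv2
state(robot.get_obs())
c=robot.camera("wrist");cv2.imwrite("pics/w1.png",c["image"][:,:,::-1])
for ce,s,cn,z,m in comps(c,.075,.1,(0,0,640,480)):
    print(ce.round(),s,z.round(4),rect(c,cn,z),onplane(c,ce,z).round(4))
E
```

```text
t 2.02 p [0.6303 0.0379 0.2298] yaw_y 17.43 zax [-0.002 -0.    -1.   ] q [-0.12  0.54  1.41 -0.    1.19 -0.42] F [-0.5  0.6  0.4] w 0.087 g 0.0
[ 79. 147.] [  33  113   91   69 4456] 0.0852 [451.4  42.   54.7  39.8  27.8] [[0.4511 0.0425]]
[327. 224.] [ 295  191   65   67 3386] 0.0903 [633.6  42.1  46.8  49.8  17.5] [[0.6333 0.0425]]
[182. 246.] [ 148  214   69   66 3451] 0.0902 [536.8  -6.3  52.6  47.4  56.7] [[ 0.5363 -0.006 ]]
[368. 400.] [341 392  55  20 861] 0.0904 [712.9 -94.1  45.   19.1  17.5] [[ 0.7123 -0.0927]]
```

Emit:
send_rows --increments '[0, 0, 0, 0.25, 0.3, 0, 1, 0, 0, 0, 0, 0, -2, 1, 0, 0, 0, 0, 0, -2, 1, 0, 0, 0, 0, 0, -2, 1, 0, 0, 0, 0, 0, -2, 1, 0, 0, 0, 0, 0, -2, 1, 0, 0, 0, 0, 0, -2, 1, 0, 0, 0, 0, 0, -2, 1, 0, 0, 0, 0, 0, -2, 1, 0, 0, 0, 0, 0, -0.7, 1, 0, 0, 0, 0, 0, -0.7, 1, 0, 0, 0, 0, 0, 0, 1, 0, 0, 0, 0, 0, 0, 1]'

```text
time: 3.15
position: [0.6341, 0.0405, 0.0572]
tool_rot: [0.592, 0.806, 0.0, 0.0]
ft_force: [0.5, -1.0, -0.0]
grip_width: 0.0867
grip_force: 0.0
```

Emit:
send_rows --increments '[0, 0, 0, 0, 0, 0, 0.3, 0, 0, 0, 0, 0, 0, 0.3, 0, 0, 0, 0, 0, 0, 0.3, 0, 0, 0, 0, 0, 0, 0.3, 0, 0, 0, 0, 0, 0, 0.3, 0, 0, 0, 0, 0, 0, 0.3, 0, 0, 0, 0, 0, 0, 0.3, 0, 0, 0, 0, 0, 0, 0.3, 0, 0, 0, 0, 0, 0, 0.3, 0, 0, 0, 0, 0, 0, 0.3]' --newtons 30

```text
time: 3.98
position: [0.6338, 0.041, 0.0566]
tool_rot: [0.592, 0.806, 0.0, 0.0]
ft_force: [-0.2, 0.8, 0.2]
grip_width: 0.0475
grip_force: 30.0
```

Emit:
send_rows --increments '[0, 0, 0, 0, 0, 1, 0.3, 0, 0, 0, 0, 0, 2, 0.3, 0, 0, 0, 0, 0, 2, 0.3, 0, 0, 0, 0, 0, 2, 0.3, 0, 0, 0, 0, 0, 2, 0.3, 0, 0, 0, 0, 0, 2, 0.3, 0, 0, 0, 0, 0, 1, 0.3]'

```text
time: 4.57
position: [0.6337, 0.0409, 0.1784]
tool_rot: [0.592, 0.806, 0.0, 0.001]
ft_force: [0.7, 0.1, -5.9]
grip_width: 0.0474
grip_force: 30.0
```

Emit:
send_rows --increments '[0, 0, 0, -0.2, -1.2, 0, 0.3, 0, 0, 0, -0.3, -2.4, 0, 0.3, 0, 0, 0, -0.3, -2.4, 0, 0.3, 0, 0, 0, -0.4, -2.4, 0, 0.3, 0, 0, 0, -0.4, -2.4, 0, 0.3, 0, 0, 0, -0.4, -2.4, 0, 0.3, 0, 0, 0, -0.4, -2.4, 0, 0.3, 0, 0, 0, -0.4, -2.4, 0, 0.3, 0, 0, 0, -0.3, -2.4, 0, 0.3, 0, 0, 0, -0.3, -2.4, 0, 0.3, 0, 0, 0, -0.3, -2.4, 0, 0.3, 0, 0, 0, -0.3, -2.4, 0, 0.3, 0, 0, 0, 0, -1.2, 0, 0.3, 0, 0, 0, 0, 0, 0, 0.3, 0, 0, 0, 0, 0, 0, 0.3, 0, 0, 0, 0, 0, 0, 0.3]'

```text
time: 5.9
position: [0.5928, -0.2456, 0.1755]
tool_rot: [0.592, 0.806, 0.0, -0.002]
ft_force: [0.4, 0.1, -5.9]
grip_width: 0.0473
grip_force: 30.0
```

```bash
python3 - <<'E'
from rig import robot
from h import *
state(robot.get_obs())
for n in("wrist","top"):
    c=robot.camera(n);cv2.imwrite(f"pics/{n}2.png",c["image"][:,:,::-1])
    for lo,hi in((.036,.056),(.11,.26)):
        for ce,s,cn,z,m in comps(c,lo,hi,(0,0,640,480),150):
            print(n,ce.round(),s,z.round(4),rect(c,cn,z),onplane(c,ce,z).round(4))
E
```

```text
t 5.9 p [ 0.5928 -0.2456  0.1755] yaw_y 17.43 zax [-0.002  0.002 -1.   ] q [-0.57  0.61  1.44  0.    1.09 -0.87] F [ 0.4  0.1 -5.9] w 0.0473 g 30.0
wrist [265. 137.] [ 254    0   21  291 2942] 0.0458 [ 542.  -207.9    6.9  190.3   17.5] [[ 0.5375 -0.1938]]
wrist [325.  40.] [ 281    0   90   87 6460] 0.0463 [ 559.  -128.4   55.1   48.6   17.4] [[ 0.5582 -0.1263]]
wrist [380. 141.] [ 370    0   22  295 3028] 0.0458 [ 615.5 -186.5    7.   193.5   17.5] [[ 0.6113 -0.173 ]]
wrist [547.  52.] [ 533    8   38   79 1155] 0.0463 [693.7 -90.7  21.7  45.9  30.7] [[ 0.6916 -0.0914]]
wrist [596. 235.] [ 550  150   90  167 1607] 0.0398 [ 783.6 -192.     7.4  131.6    0. ] [[ 0.7838 -0.1886]]
wrist [619. 264.] [ 584  191   56  122 3424] 0.0466 [ 808.4 -194.1   36.7   85.8    1. ] [[ 0.8047 -0.2029]]
wrist [599. 326.] [ 569  307   64   47 1390] 0.0502 [ 813.  -254.4   26.6   51.3   88.5] [[ 0.813  -0.2513]]
wrist [613. 417.] [604 398  19  36 292] 0.0393 [ 873.9 -326.5   10.4   35.4   17.3] [[ 0.8755 -0.3272]]
wrist [318. 352.] [    0   231   640   222 52638] 0.2444 [ 583.8 -217.8  163.5   58.8   17
[... 1508 characters left out ...]
6 106  85   5 270] 0.0389 [784.3  11.3   5.2 125.4   0. ] [[0.7843 0.0109]]
top [444. 246.] [ 383  194  142  101 1436] 0.0448 [ 575.7 -189.3   83.4  210.1   17.4] [[ 0.573 -0.163]]
top [418. 258.] [ 398  238   41   40 1262] 0.0452 [ 557.1 -126.1   54.8   55.1   43.1] [[ 0.5572 -0.1259]]
top [529. 250.] [509 238  37  22 201] 0.0447 [ 567.3 -275.2   16.1   54.4   17.4] [[ 0.5644 -0.2795]]
top [519. 141.] [506 129  25  25 261] 0.2534 [ 651.5 -193.7   29.6   13.3   44.5] [[ 0.6519 -0.1933]]
top [539. 214.] [ 506  158   68  109 3246] 0.2078 [ 589.5 -230.8   72.   104.6   74.7] [[ 0.5863 -0.2269]]
top [576. 280.] [569 264  14  32 283] 0.2536 [ 514.4 -236.1   11.8   29.9   82.7] [[ 0.5143 -0.2363]]
```

View pics/wrist2.png

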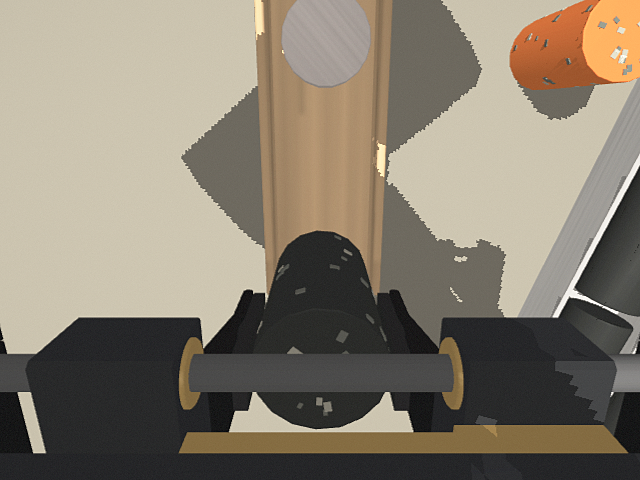

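The wrist view shows the stub held at (320,330) over the free end of the box, centred between the walls at columns 262 and 382. The tin is at (325,40), well clear.

Emit:
send_rows --increments '[0, 0, 0, 0, 0, -1.5, 0.3, 0, 0, 0, 0, 0, -1.5, 0.3, 0, 0, 0, 0, 0, -1.5, 0.3, 0, 0, 0, 0, 0, -1.5, 0.3, 0, 0, 0, 0, 0, -1.5, 0.3, 0, 0, 0, 0, 0, -1.5, 0.3, 0, 0, 0, 0, 0, -1.5, 0.3, 0, 0, 0, 0, 0, -0.3, 0.3, 0, 0, 0, 0, 0, -0.2, 0.3, 0, 0, 0, 0, 0, 0, 0.3, 0, 0, 0, 0, 0, 0, 0.3, 0, 0, 0, 0, 0, 0, 0.3]'

```text
time: 7.0
position: [0.5945, -0.2473, 0.0678]
tool_rot: [0.592, 0.806, 0.0, 0.001]
ft_force: [-0.4, -0.1, -5.6]
grip_width: 0.0476
grip_force: 30.0
```

Emit:
send_rows --increments '[0, 0, 0, 0, 0, -0.1, 0.3, 0, 0, 0, 0, 0, 0, 0.3, 0, 0, 0, 0, 0, 0, 0.3]'

```text
time: 7.25
position: [0.5937, -0.2472, 0.066]
tool_rot: [0.592, 0.806, 0.0, 0.0]
ft_force: [0.9, -0.0, -6.0]
grip_width: 0.0475
grip_force: 30.0
```

Emit:
send_rows --increments '[0, 0, 0, 0, 0, -0.2, 0.3, 0, 0, 0, 0, 0, 0, 0.3, 0, 0, 0, 0, 0, 0, 0.3]'

```text
time: 7.5
position: [0.5935, -0.247, 0.0633]
tool_rot: [0.592, 0.806, -0.0, -0.0]
ft_force: [0.1, -0.1, -5.8]
grip_width: 0.0472
grip_force: 30.0
```

Emit:
send_rows --increments '[0, 0, 0, 0, 0, -0.1, 0.3, 0, 0, 0, 0, 0, 0, 0.3, 0, 0, 0, 0, 0, 0, 0.3]'

```text
time: 7.75
position: [0.5937, -0.2471, 0.0627]
tool_rot: [0.592, 0.806, -0.0, 0.0]
ft_force: [0.2, -0.4, -4.9]
grip_width: 0.0475
grip_force: 30.0
```

Emit:
send_rows --increments '[0, 0, 0, 0, 0, -0.1, 0.3, 0, 0, 0, 0, 0, 0, 0.3, 0, 0, 0, 0, 0, 0, 0.3]'

```text
time: 8.0
position: [0.5938, -0.2471, 0.0626]
tool_rot: [0.592, 0.806, -0.0, 0.0]
ft_force: [-2.5, 1.6, 4.0]
grip_width: 0.0475
grip_force: 30.0
```

Emit:
send_rows --increments '[0, 0, 0, 0, 0, 0, 0.58, 0, 0, 0, 0, 0, 0, 0.65, 0, 0, 0, 0, 0, 0, 0.8, 0, 0, 0, 0, 0, 0, 1, 0, 0, 0, 0, 0, 0, 1, 0, 0, 0, 0, 0, 0, 1, 0, 0, 0, 0, 0, 0, 1]'

```text
time: 8.58
position: [0.5937, -0.2471, 0.0614]
tool_rot: [0.592, 0.806, -0.0, 0.0]
ft_force: [-0.7, -0.2, -0.2]
grip_width: 0.0814
grip_force: 0.0
```

Emit:
send_rows --increments '[0, 0, 0, 0, 0, 1, 1, 0, 0, 0, 0, 0, 2, 1, 0, 0, 0, 0, 0, 2, 1, 0, 0, 0, 0, 0, 2, 1, 0, 0, 0, 0, 0, 2, 1, 0, 0, 0, 0, 0, 2, 1, 0, 0, 0, 0, 0, 2, 1, 0, 0, 0, 0, 0, 2, 1]'

```text
time: 9.25
position: [0.5935, -0.2469, 0.2134]
tool_rot: [0.592, 0.806, 0.0, 0.0]
ft_force: [-0.4, 0.7, 0.2]
grip_width: 0.087
grip_force: 0.0
```

Emit:
send_rows --increments '[0, 0, 0.015, -1.2, 2.4, 0, 1, 0, 0, 0.015, -1.2, 2.4, 0, 1, 0, 0, 0.015, -1.2, 2.4, 0, 1, 0, 0, 0.015, -1.2, 2.4, 0, 1, 0, 0, 0.015, -1.2, 2.4, 0, 1, 0, 0, 0.015, -1.2, 2.4, 0, 1, 0, 0, 0.015, -1.2, 2.4, 0, 1, 0, 0, 0.015, -1.2, 2.4, 0, 1, 0, 0, 0.015, -1.2, 2.4, 0, 1, 0, 0, 0.015, -1.2, 2.4, 0, 1, 0, 0, 0.015, -1.2, 2.4, 0, 1, 0, 0, 0.015, -1.2, 2.3, 0, 1, 0, 0, 0, 0, 0, 0, 1, 0, 0, 0, 0, 0, 0, 1, 0, 0, 0, 0, 0, 0, 1]'

```text
time: 10.5
position: [0.4506, 0.0396, 0.2123]
tool_rot: [0.517, 0.856, 0.0, 0.001]
ft_force: [-0.1, -0.6, 0.1]
grip_width: 0.0869
grip_force: 0.0
```

```bash
python3 - <<'E'
from rig import robot
from h import *
state(robot.get_obs())
for n in("wrist","top"):
    c=robot.camera(n);cv2.imwrite(f"pics/{n}3.png",c["image"][:,:,::-1])
    for lo,hi in((.07,.105),):
        for ce,s,cn,z,m in comps(c,lo,hi,(0,120,640,480),150):
            print(n,ce.round(),s,z.round(4),rect(c,cn,z),onplane(c,ce,z).round(4))
E
```

```text
t 10.5 p [0.4506 0.0396 0.2123] yaw_y 27.75 zax [ 0.002 -0.001 -1.   ] q [-0.16  0.32  1.87 -0.    0.94 -0.64] F [-0.1 -0.6  0.1] w 0.0869 g 0.0
wrist [319. 228.] [ 283  198   73   60 4185] 0.0853 [448.   42.5  49.8  42.8  27.7] [[0.4479 0.0427]]
wrist [388. 329.] [ 356  300   66   54 2917] 0.0901 [5.288e+02 2.000e-01 4.900e+01 4.420e+01 2.770e+01] [[ 0.529  -0.0017]]
top [386. 146.] [ 369  128   36   37 1057] 0.089 [705.9 -82.5  47.3  50.6  88.2] [[ 0.7057 -0.0823]]
top [516. 225.] [ 495  207   43   38 1280] 0.0951 [ 592.  -244.9   54.1   48.6   88.6] [[ 0.5919 -0.2449]]
top [336. 273.] [ 318  256   37   36 1029] 0.0893 [534.4 -10.4  47.2  45.9  89.1] [[ 0.5346 -0.0104]]
```

View pics/top3.png

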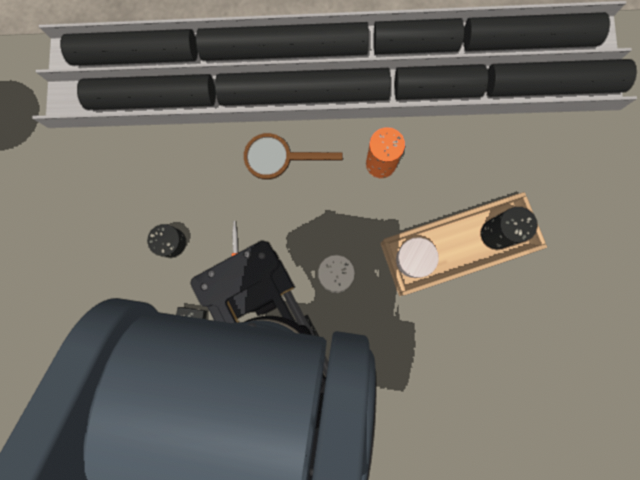

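The top view shows the stub upright in the box at (516,225) and the tin still standing at (418,257). The gripper hides the block, and the wrist view puts the block under the TCP. Next: descend and grip.

Emit:
send_rows --increments '[0, 0, 0, -0.1, 0.1, 0, 1, 0, 0, 0, 0, 0, -2, 1, 0, 0, 0, 0, 0, -2, 1, 0, 0, 0, 0, 0, -2, 1, 0, 0, 0, 0, 0, -2, 1, 0, 0, 0, 0, 0, -2, 1, 0, 0, 0, 0, 0, -2, 1, 0, 0, 0, 0, 0, -2, 1, 0, 0, 0, 0, 0, -1, 1, 0, 0, 0, 0, 0, -0.6, 1, 0, 0, 0, 0, 0, 0, 1, 0, 0, 0, 0, 0, 0, 1]'

```text
time: 11.6
position: [0.449, 0.0406, 0.0555]
tool_rot: [0.517, 0.856, -0.0, -0.0]
ft_force: [0.6, -0.2, 0.5]
grip_width: 0.0871
grip_force: 0.0
```

Emit:
send_rows --increments '[0, 0, 0, 0, 0, 0, 0.3, 0, 0, 0, 0, 0, 0, 0.3, 0, 0, 0, 0, 0, 0, 0.3, 0, 0, 0, 0, 0, 0, 0.3, 0, 0, 0, 0, 0, 0, 0.3, 0, 0, 0, 0, 0, 0, 0.3, 0, 0, 0, 0, 0, 0, 0.3, 0, 0, 0, 0, 0, 0, 0.3, 0, 0, 0, 0, 0, 0, 0.3, 0, 0, 0, 0, 0, 0, 0.3]' --newtons 30

```text
time: 12.43
position: [0.4489, 0.041, 0.0557]
tool_rot: [0.517, 0.856, 0.0, 0.0]
ft_force: [0.8, 1.3, 3.3]
grip_width: 0.05
grip_force: 30.0
```

Emit:
send_rows --increments '[0, 0, 0, 0, 0, 1, 0.3, 0, 0, 0, 0, 0, 2, 0.3, 0, 0, 0, 0, 0, 2, 0.3, 0, 0, 0, 0, 0, 2, 0.3, 0, 0, 0, 0, 0, 2, 0.3, 0, 0, 0, 0, 0, 2, 0.3, 0, 0, 0, 0, 0, 2, 0.3]'

```text
time: 13.02
position: [0.4469, 0.0412, 0.1853]
tool_rot: [0.517, 0.856, -0.001, -0.002]
ft_force: [0.8, 0.0, -6.0]
grip_width: 0.0498
grip_force: 30.0
```

Emit:
send_rows --increments '[0, 0, 0, 0.6, -1.1, 0, 0.3, 0, 0, -0.018, 1.3, -2.3, 0, 0.3, 0, 0, -0.018, 1.3, -2.3, 0, 0.3, 0, 0, -0.018, 1.3, -2.3, 0, 0.3, 0, 0, -0.018, 1.3, -2.3, 0, 0.3, 0, 0, -0.018, 1.3, -2.3, 0, 0.3, 0, 0, -0.018, 1.3, -2.3, 0, 0.3, 0, 0, -0.018, 1.3, -2.3, 0, 0.3, 0, 0, -0.018, 1.3, -2.3, 0, 0.3, 0, 0, -0.018, 1.3, -2.3, 0, 0.3, 0, 0, -0.018, 0.4, -1.2, 0, 0.3, 0, 0, 0, 0, 0, 0, 0.3, 0, 0, 0, 0, 0, 0, 0.3, 0, 0, 0, 0, 0, 0, 0.3]'

```text
time: 14.18
position: [0.5737, -0.1877, 0.1838]
tool_rot: [0.592, 0.806, -0.0, -0.003]
ft_force: [-0.8, 1.1, -5.5]
grip_width: 0.0498
grip_force: 30.0
```

```bash
python3 - <<'E'
from rig import robot
from h import *
o=robot.get_obs();state(o)
X=np.array([.954,.299]);Y=np.array([-.299,.954]);C=np.array([.576,-.1903])
e=lambda p:(np.round([(p-C)@X,(p-C)@Y],4))
print("tcp in crate",e(o["position"][:2]))
c=robot.camera("wrist");cv2.imwrite("pics/w4.png",c["image"][:,:,::-1])
c=robot.camera("scene");cv2.imwrite("pics/s4.png",c["image"][100:340,80:400,::-1].repeat(2,0).repeat(2,1))
E
```

```text
t 14.18 p [ 0.5737 -0.1877  0.1838] yaw_y 17.42 zax [-0.004  0.003 -1.   ] q [-0.5   0.56  1.53  0.    1.06 -0.81] F [-0.8  1.1 -5.5] w 0.0498 g 30.0
tcp in crate [-0.0014  0.0032]
```

View pics/w4.png

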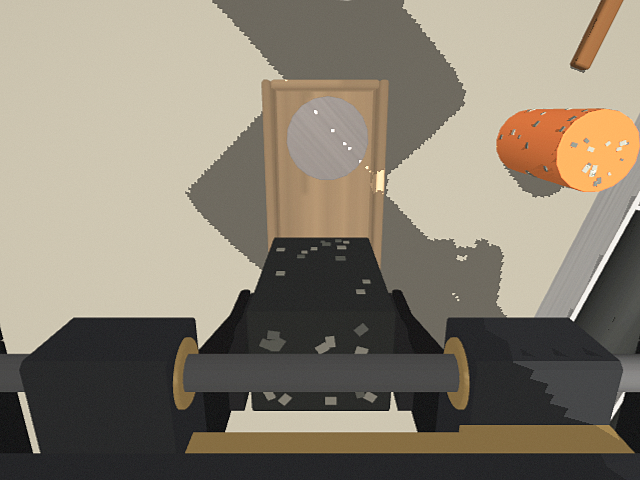

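View pics/s4.png

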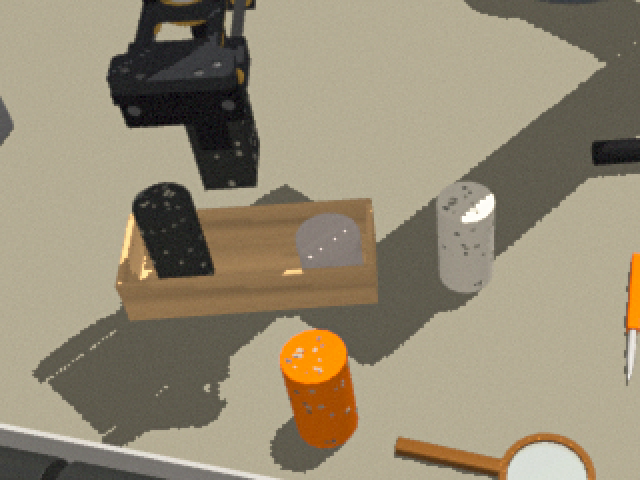

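The wrist view shows the block at (320,330), centred between the box walls, with the tin clear at (327,138). The scene crop shows the stub standing at (175,230) with free space between it and the tin.

Emit:
send_rows --increments '[0, 0, 0, 0, 0, -1.6, 0.3, 0, 0, 0, 0, 0, -1.6, 0.3, 0, 0, 0, 0, 0, -1.6, 0.3, 0, 0, 0, 0, 0, -1.6, 0.3, 0, 0, 0, 0, 0, -1.6, 0.3, 0, 0, 0, 0, 0, -1.6, 0.3, 0, 0, 0, 0, 0, -1.6, 0.3, 0, 0, 0, 0, 0, -0.4, 0.3, 0, 0, 0, 0, 0, -0.2, 0.3, 0, 0, 0, 0, 0, 0, 0.3, 0, 0, 0, 0, 0, 0, 0.3, 0, 0, 0, 0, 0, 0, 0.3]'

```text
time: 15.28
position: [0.5765, -0.1893, 0.0688]
tool_rot: [0.592, 0.806, 0.0, 0.001]
ft_force: [-0.0, -0.2, -5.8]
grip_width: 0.0499
grip_force: 30.0
```

Emit:
send_rows --increments '[0, 0, 0, 0, 0, -0.1, 0.3, 0, 0, 0, 0, 0, 0, 0.3, 0, 0, 0, 0, 0, 0, 0.3]'

```text
time: 15.53
position: [0.5758, -0.1892, 0.067]
tool_rot: [0.592, 0.806, 0.0, 0.0]
ft_force: [-0.2, -0.1, -5.0]
grip_width: 0.0496
grip_force: 30.0
```

Emit:
send_rows --increments '[0, 0, 0, 0, 0, -0.2, 0.3, 0, 0, 0, 0, 0, -0.2, 0.3, 0, 0, 0, 0, 0, 0, 0.3, 0, 0, 0, 0, 0, 0, 0.3, 0, 0, 0, 0, 0, 0, 0.3]'

```text
time: 15.95
position: [0.5756, -0.189, 0.0624]
tool_rot: [0.592, 0.806, -0.0, -0.0]
ft_force: [0.1, -0.1, -6.2]
grip_width: 0.0504
grip_force: 30.0
```

Emit:
send_rows --increments '[0, 0, 0, 0, 0, -0.1, 0.3, 0, 0, 0, 0, 0, 0, 0.3, 0, 0, 0, 0, 0, 0, 0.3]'

```text
time: 16.2
position: [0.5758, -0.1891, 0.0618]
tool_rot: [0.592, 0.806, 0.0, 0.0]
ft_force: [0.1, 1.0, -4.7]
grip_width: 0.0501
grip_force: 30.0
```

Emit:
send_rows --increments '[0, 0, 0, 0, 0, -0.1, 0.3, 0, 0, 0, 0, 0, 0, 0.3, 0, 0, 0, 0, 0, 0, 0.3]'

```text
time: 16.45
position: [0.5759, -0.1891, 0.0617]
tool_rot: [0.592, 0.806, -0.0, 0.0]
ft_force: [-1.7, 1.3, 4.9]
grip_width: 0.05
grip_force: 30.0
```

Emit:
send_rows --increments '[0, 0, 0, 0, 0, 0, 0.6, 0, 0, 0, 0, 0, 0, 0.7, 0, 0, 0, 0, 0, 0, 0.8, 0, 0, 0, 0, 0, 0, 1, 0, 0, 0, 0, 0, 0, 1, 0, 0, 0, 0, 0, 0, 1, 0, 0, 0, 0, 0, 0, 1]'

```text
time: 17.03
position: [0.5757, -0.1891, 0.0604]
tool_rot: [0.592, 0.806, 0.0, -0.0]
ft_force: [-0.1, 0.2, 0.4]
grip_width: 0.0825
grip_force: 0.0
```

Emit:
send_rows --increments '[0, 0, 0, 0, 0, 1, 1, 0, 0, 0, 0, 0, 2, 1, 0, 0, 0, 0, 0, 2, 1, 0, 0, 0, 0, 0, 2, 1, 0, 0, 0, 0, 0, 2, 1, 0, 0, 0, 0, 0, 2, 1, 0, 0, 0, 0, 0, 2, 1, 0, 0, 0, 0, 0, 2, 1, 0, 0, 0, -3, 2, 0, 1, 0, 0, 0, -3, 2, 0, 1, 0, 0, 0, -3, 2, 0, 1, 0, 0, 0, -3, 2, 0, 1, 0, 0, 0, 0, 0, 0, 1, 0, 0, 0, 0, 0, 0, 1, 0, 0, 0, 0, 0, 0, 1]'

```text
time: 18.28
position: [0.4569, -0.1096, 0.2116]
tool_rot: [0.592, 0.806, 0.0, 0.002]
ft_force: [0.7, 0.0, 0.4]
grip_width: 0.0871
grip_force: 0.0
```

```bash
python3 - <<'E'
from rig import robot
from h import *
state(robot.get_obs())
c=robot.camera("top")
for lo,hi in((.036,.056),(.075,.105)):
    for ce,s,cn,z,m in comps(c,lo,hi,(370,180,560,300),150):
        print(ce.round(),s[4],z.round(4),rect(c,cn,z))
c=robot.camera("scene");cv2.imwrite("pics/s5.png",c["image"][100:340,80:400,::-1].repeat(2,0).repeat(2,1))
E
```

```text
t 18.28 p [ 0.4569 -0.1096  0.2116] yaw_y 17.43 zax [ 0.003 -0.002 -1.   ] q [-0.47  0.35  1.83 -0.    0.96 -0.78] F [0.7 0.  0.4] w 0.0871 g 0.0
[457. 218.] 808 0.0447 [ 607.5 -181.2   24.   212.6   15.6]
[537. 244.] 210 0.0447 [ 570.7 -289.7   23.7   44.    52.6]
[516. 225.] 1237 0.095 [ 592.5 -245.4   46.8   54.3   22.8]
[477. 237.] 788 0.0904 [ 575.8 -190.6   49.4   39.2   17.4]
```

View pics/s5.png

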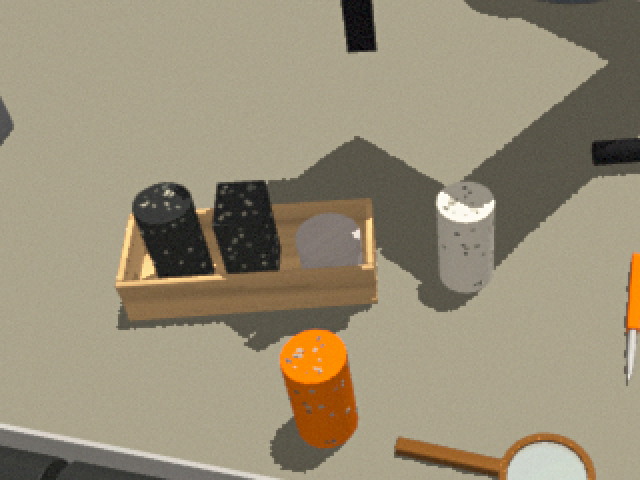

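The stub (175,230), the block (247,225) and the tin (330,240) all stand inside the box. The stub and block tops are at the expected heights of 95 and 90 mm, and the gripper is clear.

```bash
python3 -c "
from rig import robot
print(robot.hand_in())"
```

```text
the job is handed in; nothing more can be done
None
```

I set the tall stub and the tall block down upright in the box beside the tin, which is still standing, and handed the job in at about 18 s of the 48 s allowed; the hand-in returned no verdict.

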